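# Lock the spice cup onto the grinder base

## Task

Get the stall's spice grinder ready: take the cover off the grinder base and leave it lying the right way up on the counter beside the base. Take the closed steel grinding cup from its cradle, stand it upright on its foot on the counter and let go of it so that the spices settle, then take it again, push it down into the bayonet socket and twist it a quarter turn clockwise until it locks home and stays there. Do not shift or knock over the other things on the counter.

Things in the scene. Friction and masses are not known exactly. Their poses are not given: they have to be found in the camera images.
- cup_center (a point): Grinding cup: closed plain steel cylinder, 54 mm diameter, 157 mm tall over all, 0.36-0.48 kg, lying in the cradle at the start. This point: on its axis, 73 mm above its foot. Own +z runs from foot to top. Foot face flat, 40 mm across, tapering out over 12 mm to the barrel; it stands steadily on it. The barrel ends 122 mm above the foot. Centre of mass about 66 mm above the foot.
- cup_bar (a point): Centre of the steel grip bar on the cup's top, on the cup's axis 140 mm above its foot; axes as the cup's. The bar is 44 mm long (own x, in line with the lugs), 14 mm thick (own y), from 122 to 157 mm above the foot. A grip of 40 to 70 N holds it well.
- cup_lug (a point): One of the cup's two bayonet lugs, at its own +x, 33 mm off the axis and 12 mm above the foot; the other is opposite at -x (they are alike). Each reaches 40 mm from the axis, is 14 mm wide and 8 mm thick (8 to 16 mm above the foot).
- cradle: Fixed aluminium drying cradle, 90 x 85 mm; origin: centre of its underside. The cup lies level in it, axis 55 mm above the counter along own y, top to +y: foot at y = -62, barrel end at y = +60 mm, lugs and bar level. V supports under the barrel at y = -34 and +6 mm (8 mm thick, up to 42 mm above the counter, 33 mm either side); beyond y = +10 mm the barrel is free all round.
- base: Fixed grinder base: grey block 150 mm (own x) by 176 mm (own y), 80 mm high; origin: centre of its underside. A round steel bayonet collar is let into its top. At own y = +90 and -90 mm stand steel splash guards, 130 mm long in x, 5 mm thick, up to 165 mm above the counter. Locked, the cup's x axis is parallel (either way) to the base's own x.
- socket (a point): Centre of the collar's mouth on the socket's axis, 80 mm above the counter; axes as the base's. Bore 62 mm in diameter. With its lugs in line with the slots the cup drops in until its foot meets the sprung plate. Pushed down 8 to 14 mm from there (at most 12 N) the lugs clear the lip and the cup can be turned 80 degrees clockwise seen from above; the other way is blocked.
- slot (a point): Mouth of one of the two entry slots of the collar, 34 mm from the socket's axis, at 80 degrees counter-clockwise (from above) from the base's own +x, 80 mm above the counter; the other slot is opposite. Slots are 22 mm wide. Under the 12 mm lip a track leads clockwise from each slot to a rest pocket 80 degrees on, with a solid stop about 5 degrees past it.
- drive_top (a point): Centre of the top of the sprung drive plate (six round studs) in the socket, 60 mm above the counter when free, 46 mm at the end of its travel; spring 5.5 N when free, 12.5 N at the end. After the 80 degree turn, once let go, it lifts the lugs 4 mm into the rest pockets, the foot then 56 mm above the counter: the cup is locked.
- cover_grip (a point): Loose grey plastic socket cover, 0.08 kg, in the collar at the start: disc 74 mm in diameter, 6 mm thick, a 44 mm spigot 8 mm deep under it, and on it a grip bar 36 mm long (own x), 14 mm thick (own y), 30 mm high. This point: on its axis in the bar, 30 mm above the spigot's underside, 16 mm above the disc, 14 mm below the bar's top. Own z up. It stands on its spigot.
- shaker: Bystander: plain steel shaker, 54 mm diameter, 124 mm tall, no lugs and no grip bar. Origin: centre of its underside, on the counter.
- can: Bystander: drink can, 66 mm diameter, 115 mm tall. Origin: centre of its underside.
- bowl: Bystander: white bowl, 110 mm across the rim, 45 mm high. Origin: centre of its underside.
- jar: Bystander: low jar, 68 mm diameter, 75 mm tall. Origin: centre of its underside.
- sauce: Bystander: red sauce bottle, 60 mm diameter, 180 mm tall. Origin: centre of its underside.
- mug: Bystander: blue mug, 80 mm diameter, 90 mm tall, handle towards its own +y. Origin: centre of its underside.
- spatula: Bystander: steel spatula, 240 mm long, lying along its own x. Origin: the middle of its length.

How it is judged:
By the outcome, as a careful person would: the job done as asked, in the order asked, and still so for the second after the job is handed in, with the robot touching nothing.
It also fails if it takes over 72 s, if anything falls off the work surface, if the arm or the gripper's body presses on something with over 40 N, if the wrist force passes 120 N, or if a joint passes its speed limit or range.

## Robot

A 6-joint arm with a two-finger parallel gripper is mounted at the origin on the work surface. World frame = base frame: x ahead of the robot, y to its left, z up, the work surface at z = 0. Lengths are in m, angles in degrees, forces in N, time in s.
With the tool pointing down it reaches from about 0.4 to 0.825 m from the base axis. Payload 7 kg.
Tool frame: the origin (TCP) lies on the front face of the gripper's body, between the roots of the fingers; the fingertips stand 66 mm ahead of it and the grasp point (between the pads) lies 47 mm ahead of it; z points along the fingers, y is the line along which they close (so a half turn about z gives the same grasp; the last joint's range is limited). The gripper opens to 88 mm and grips with 3 to 60 N. Pads are 19 mm wide; open, the fingers measure 130 mm over their backs; the gripper's body (78 mm by 193 mm) begins 47 mm behind the grasp point.
Start: joints at [84.001, 20.546, 0.682, 0, -70.136, -16.507], TCP at [0.258, 0.624, 0.292] pointing down, gripper open.
Joint ranges: [-176.03, 176.03], [-82.01, 121.73], [-58.28, 71.71], [-173.87, 95.51], [-174.79, -0.11], [-173.66, 173.66]. Speed limits (degrees/s): [136.94, 136.94, 172.46, 180, 180, 180].

## Interface

Orientations are given as [roll, pitch, yaw] about the fixed x, y, z axes, in that order (R = Rz(yaw) Ry(pitch) Rx(roll)).
In Python, from plant import ctrl gives the robot as it stands.
- The arm moves only by the tool send_rows, never from a script. Its argument "deltas" is a list of rows, each a list of 2 entries, a list of its own where there are three numbers: the shift along the tool's x, y, z each as a share of 800 mm, from -1 to 1, then the turn about the tool's z as a share of 90 degrees, from -1 to 1. A call has exactly 5 rows; each row is the pose to reach, as a shift and turn from the pose commanded when the call began, along the tool's axes at that moment; what a row does not reach only later rows make up. A row lasts 1/12 s, in which the tool goes at most 41.7 mm and 7.16 degrees, less where a joint would pass 70% of its speed; a pose out of reach is approached as far as the arm can. A call with a number of a shift or a turn outside -1 to 1 is refused whole. A call with a gripper value outside its range is refused whole. "gripper" is the opening, from 0 (shut) to 1 (fully open), set as the call begins (left out, the last holds). The fingers move at their own pace and stop on an object; the grip force is fixed at half the most. Time passes only in rows, so rows that repeat a pose let the fingers close, or fill a call up. It gives the time, the measured TCP pose, the force, the opening and the grip force at its end, in the units of the state.
- ctrl.get_obs(): the state, without advancing time (a new reading comes with each control period).
- ctrl.snapshot(name): name is "scene" or "top" or "wrist"; returns a dict with "color" (400x640x3 uint8, red, green, blue), "vertical_fov" (degrees; the focal length in pixels is half the picture's height over the tangent of half this angle, whatever the lens; pixels are square), "cx", "cy" (the principal point, pixels), "rvec" (rotation vector, rad) and "tvec" (3), from world to camera coordinates, as OpenCV has them. Camera axes: x right, y down, z forward; pixel columns grow to the right and rows downward; lengths in m; the calibration is good to about 2 mm. A picture is of the moment at which its call begins. There is no depth.
- ctrl.close_job(): hands the job in; it is judged then, once.
Trained networks look in a picture, given as the dict that the camera call returned (one of the last four; its "shot" number tells which), for a name from the list of things; names that differ only in an ending like _2 or _b are one class to them, and where a whole thing is asked for, a point or a joint stands for the part that bears it (a point fixed in the world has none). Each returns a list of dicts, best first, with "conf" (0 to 1); they miss things now and then, are a little off and sometimes report something else, mostly with a low value. They report only what shows in the picture. A call takes as long as a camera call.
- ctrl.boxes_of(picture, thing): "xy" ([column, row] as shares, 0 to 1, of the picture: columns of its width, rows of its height, amid what is visible of it).
- ctrl.cut_out(picture, thing): "pixels" (400x640 bool, what is visible of it) and "xy" ([column, row] as shares, 0 to 1, of the picture: columns of its width, rows of its height, amid what is visible of it).
The state is a dict: "clock": time; "joint_pos": joint angles; "qvel": joint speeds; "tau": joint torques, N m; "tool_pos": TCP position; "orientation": TCP orientation; "force": force on the tool from outside, world axes, zero at the start; "moment": the same for the moment, N m; "opening": finger opening in m; "gripper_force": force on a finger pad.
Only numpy, scipy, OpenCV 4.12 (cv2) and the standard library are available. Lean on these libraries where they do the work, as an engineer would, in place of code of your own. Each camera call takes 0.05 s, during which the arm holds its last target. There are 200 camera calls.

## Working session

There is one attempt and no reset: what is moved stays moved. The work goes in short steps, Python scripts to look and compute and a tool call to move; the robot and the scene stay as the last step left them, time stands still between calls to the robot, and variables do not carry over. Pictures are saved under pics/ and viewed, at most 10 in all, crops included, and the job is handed in when it is done.

Besides the shell and the picture viewer there is one more tool, called after ">>>" by a JSON object that holds its "fn" and its "kwargs". send_rows: Moves the arm, as the interface text tells. Shift numbers are shares of 800 mm and turn numbers shares of 90 degrees, none past 1 either way. Its arguments: {"type":"object","properties":{"deltas":{"type":"array","items":{"type":"array"}},"gripper":{"type":"number"}},"required":["deltas"]}

```bash
mkdir -p pics; ls; cat > h.py <<'E'
import numpy as np, cv2
from plant import ctrl
def snap(n,save=None):
    s=ctrl.snapshot(n)
    if save: cv2.imwrite('pics/'+save+'.png',cv2.cvtColor(s['color'],cv2.COLOR_RGB2BGR))
    return s
def cam(s):
    f=200/np.tan(np.radians(s['vertical_fov'])/2)
    K=np.array([[f,0,s['cx']],[0,f,s['cy']],[0,0,1.]])
    R=cv2.Rodrigues(np.array(s['rvec'],float))[0]; t=np.array(s['tvec'],float).reshape(3)
    return K,R,t
def ray(s,px):
    K,R,t=cam(s); d=R.T@np.linalg.solve(K,[px[0],px[1],1.]); return -R.T@t,d
def at_z(s,px,z):
    o,d=ray(s,px); return o+d*(z-o[2])/d[2]
def proj(s,p):
    K,R,t=cam(s); q=(R@np.atleast_2d(p).T).T+t; q=(K@q.T).T; return q[:,:2]/q[:,2:]
def tri(l):
    A=np.zeros((3,3));b=np.zeros(3)
    for s,px in l:
        o,d=ray(s,px);d=d/np.linalg.norm(d);M=np.eye(3)-np.outer(d,d);A+=M;b+=M@o
    return np.linalg.solve(A,b)
E
python3 - <<'E'
from h import *
o=ctrl.get_obs();print(o)
S={n:snap(n,n+'0') for n in('scene','top','wrist')}
for n,s in S.items(): print(n,s['vertical_fov'],s['cx'],s['cy'],ray(s,(320,200)))
for t in 'cup_center cup_bar cup_lug cradle base socket slot drive_top cover_grip shaker can bowl jar sauce mug spatula'.split():
    for n,s in S.items():
        r=ctrl.boxes_of(s,t)
        print(t,n,[(round(q['conf'],2),(np.array(q['xy'])*[640,400]).round(1).tolist()) for q in r[:3]])
E
```

```text
pics
{'clock': 0.0, 'joint_pos': array([ 8.40000907e+01,  2.05936464e+01,  6.33390014e-01, -1.95291822e-02,
       -7.01344613e+01, -1.65070282e+01]), 'qvel': array([-0.01372119, -0.08847275, -0.10959239, -0.05241819,  0.0789346 ,
       -0.03737319]), 'tau': array([ 6.78605484e-04, -5.82716274e+01,  2.93046534e+01,  6.99741036e+00,
        6.82981830e-03, -1.65499409e-04]), 'tool_pos': array([0.25825959, 0.62323703, 0.29119657]), 'orientation': array([ 1.79903970e+02, -9.31319669e-03, -2.25135811e+01]), 'force': array([-0.61091395,  0.17358823,  0.21908044]), 'moment': array([-0.00453681,  0.02132816,  0.01338561]), 'gripper_force': 0.0, 'opening': 0.08789773225833666}
scene 42.91326254444138 315.59809905747835 195.90555278677985 (array([1.00855009, 0.70089088, 1.23646587]), array([-0.3288862 , -0.47528735, -0.81613441]))
top 49.89207878426505 316.3016122137996 194.91569260797888 (array([ 0.27964728, -0.00542241,  1.39552728]), array([ 1.85906568e-01, -5.07927373e-04, -9.82676098e-01]))
wrist 61.74007528955311 317.1917302353197 198.3058047136949 (array([0.32316895, 0.59722621, 0.384
[... 981 characters left out ...]
e [(0.74, [346.0, 168.6])]
shaker top [(0.56, [323.2, 239.4])]
shaker wrist []
can scene [(0.75, [270.2, 224.5])]
can top [(0.65, [311.5, 147.8])]
can wrist []
bowl scene [(0.77, [220.3, 114.3]), (0.64, [267.7, 165.4]), (0.62, [277.1, 151.4])]
bowl top [(0.7, [460.8, 183.7])]
bowl wrist []
jar scene [(0.8, [419.6, 340.3])]
jar top [(0.8, [166.4, 192.8])]
jar wrist []
sauce scene [(0.7, [264.9, 264.3]), (0.35, [422.7, 340.6])]
sauce top [(0.81, [281.2, 125.2]), (0.73, [382.0, 195.2])]
sauce wrist []
mug scene [(0.57, [212.9, 189.9])]
mug top [(0.56, [375.5, 129.9]), (0.17, [449.1, 261.6])]
mug wrist []
spatula scene [(0.77, [293.5, 92.8])]
spatula top [(0.79, [449.4, 263.1])]
spatula wrist []
```

```bash
python3 -c "
import cv2
for n,c in(('scene0',(170,60,300,330)),('top0',(130,90,360,200))):
    a=cv2.imread(f'pics/{n}.png');x,y,w,h=c;k=min(800/w,600/h);cv2.imwrite(f'pics/{n}c.png',cv2.resize(a[y:y+h,x:x+w],None,fx=k,fy=k,interpolation=2)); print(k)
"
```

```text
1.8181818181818181
2.2222222222222223
```

View pics/top0c.png

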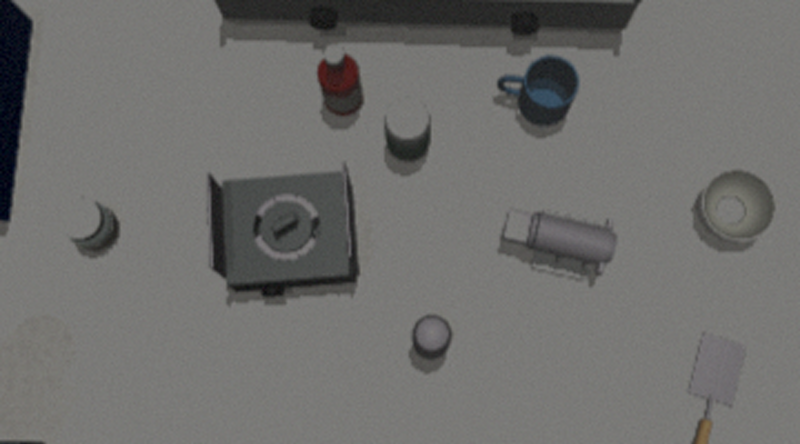

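View pics/scene0c.png

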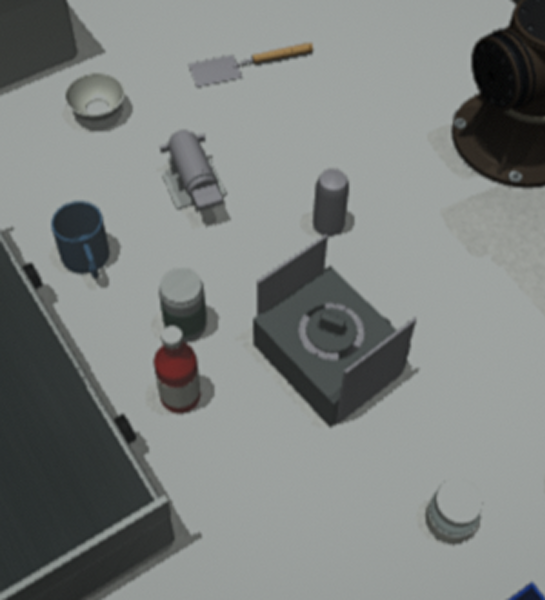

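```bash
python3 - <<'E'
from h import *
S={n:snap(n) for n in('scene','top')}
G={}
H=dict(shaker=.062,can=.057,bowl=.02,jar=.037,sauce=.08,mug=.045,spatula=.005,cradle=.04,cover_grip=.102,socket=.08)
for t,z in H.items():
    m=[]
    for n,s in S.items():
        r=ctrl.boxes_of(s,t)
        if r: p=np.array(r[0]['xy'])*[640,400]; m.append((s,p)); print(t,n,round(r[0]['conf'],2),at_z(s,p,z).round(3))
    if len(m)==2: print('   tri',tri(m).round(3))
s=S['top']; T=lambda x,y:np.array([x,y])/2.2222+[130,90]
c=[at_z(s,T(*p),.08) for p in((222,182),(343,172),(355,278),(228,287))]
print('basecorners',np.round(c,3),np.mean(c,0))
s2=S['scene']; T2=lambda x,y:np.array([x,y])/1.81818+[170,60]
# cup end of bar, and barrel axis ends
for n,a,b in(('bartop',T(503,223),T2(213,203)),('barrelend',T(536,231),T2(205,186))): print(n,tri([(s,a),(s2,b)]).round(3))
for n in S:
    print(n,[(round(r['conf'],2),r['pixels'].sum()) for r in ctrl.cut_out(S[n],'cup_center')])
r=ctrl.cut_out(s,'cup_center')[0]; ys,xs=np.nonzero(r['pixels'])
q=np.array([at_z(s,p,.055)[:2] for p in zip(xs,ys)]);m=q.mean(0);w,v=np.linalg.eigh(np.cov((q-m).T));print(m,np.degrees(np.arctan2(v[1,1],v[0,1])),np.ptp((q-m)@v,axis=0))
r=ctrl.cut_out(s,'cover_grip')[0]; print(r['conf'],r['pixels'].sum())
E
```

```text
shaker scene 0.94 [ 0.4   -0.035  0.062]
shaker top 0.8 [ 0.4   -0.026  0.062]
   tri [ 0.402 -0.028  0.069]
can scene 0.67 [0.7   0.009 0.057]
can top 0.63 [0.713 0.016 0.057]
   tri [0.706 0.017 0.074]
bowl scene 0.73 [ 0.605 -0.465  0.02 ]
bowl top 0.8 [ 0.603 -0.469  0.02 ]
   tri [ 0.604 -0.47   0.016]
jar scene 0.72 [0.547 0.476 0.037]
jar top 0.71 [0.556 0.481 0.037]
   tri [0.553 0.477 0.05 ]
sauce scene 0.57 [0.776 0.13  0.08 ]
sauce top 0.93 [0.765 0.12  0.08 ]
   tri [0.772 0.121 0.062]
mug scene 0.84 [ 0.767 -0.189  0.045]
mug top 0.55 [ 0.776 -0.185  0.045]
   tri [ 0.77  -0.182  0.056]
spatula scene 0.85 [ 0.339 -0.44   0.005]
spatula top 0.84 [ 0.342 -0.416  0.005]
   tri [ 0.346 -0.415  0.025]
cradle scene 0.58 [ 0.587 -0.196  0.04 ]
cradle top 0.79 [ 0.514 -0.209  0.04 ]
   tri [ 0.545 -0.236 -0.037]
cover_grip scene 0.73 [0.551 0.187 0.102]
cover_grip top 0.7 [0.538 0.184 0.102]
   tri [0.543 0.183 0.089]
socket scene 0.97 [0.58  0.194 0.08 ]
socket top 0.88 [0.513 0.206 0.08 ]
   tri [0.542 0.194 0.035]
basecorners [[0.611 0.281 0.08 ]
 [0.63  0.109 0.08 ]
 [0.478 0.086 0.08 ]
 [0.461 0.262 0.08 ]] [0.54496663 0.18455823 0.08      ]
bartop [ 0.564 -0.119  0.067]
barrelend [ 0.554 -0.165  0.057]
scene [(0.94, np.int64(786))]
top [(0.57, np.int64(834))]
[ 0.55359068 -0.2038352 ] 77.58209349009788 [0.06706352 0.15849305]
0.88 442
```

```bash
cat >> h.py <<'E'
def plan(p0,y0,p1,y1,n=None):
    """per-call shares to go straight from pose 0 to 1"""
    p0=np.array(p0,float);d=np.array(p1,float)-p0;dy=(y1-y0+180)%360-180
    n=n or int(max(np.ceil(np.linalg.norm(d)/.2),np.ceil(abs(dy)/34),1))
    for i in range(n):
        a=np.radians(y0+dy*i/n);v=d/n
        sh=np.array([np.cos(a)*v[0]+np.sin(a)*v[1],np.sin(a)*v[0]-np.cos(a)*v[1],-v[2]])/.8
        print('call',i,'end shares',sh.round(4).tolist(),'turn',round(-dy/n/90,4))
E
python3 - <<'E'
from h import *
plan([.258,.624,.292],-22.5,[.545,.185,.31],-47)
E
```

```text
call 0 end shares [0.1805, 0.1232, -0.0075] turn 0.0907
call 1 end shares [0.1962, 0.0963, -0.0075] turn 0.0907
call 2 end shares [0.2079, 0.0675, -0.0075] turn 0.0907
```

>>> {"fn": "send_rows", "kwargs": {"deltas": [[[0.036,0.0246,-0.0015],0.018],[[0.072,0.049,-0.003],0.036],[[0.108,0.074,-0.0045],0.054],[[0.144,0.0985,-0.006],0.072],[[0.18,0.123,-0.0075],0.09]], "gripper": 1}}

```text
clock: 4.27
tool_pos: [0.3543, 0.4762, 0.2983]
orientation: [-180.0, -0.0, -30.7]
force: [0.7, 0.4, 0.6]
opening: 0.0876
gripper_force: 0.0
```

>>> {"fn": "send_rows", "kwargs": {"deltas": [[[0.039,0.0193,-0.0015],0.018],[[0.078,0.0385,-0.003],0.036],[[0.117,0.058,-0.0045],0.054],[[0.156,0.077,-0.006],0.072],[[0.196,0.096,-0.0075],0.09]]}}

```text
clock: 4.68
tool_pos: [0.4502, 0.3301, 0.3046]
orientation: [-180.0, 0.0, -38.8]
force: [1.7, 0.2, 0.4]
opening: 0.0876
gripper_force: 0.0
```

>>> {"fn": "send_rows", "kwargs": {"deltas": [[[0.041,0.0135,-0.0015],0.018],[[0.083,0.027,-0.003],0.036],[[0.124,0.04,-0.0045],0.054],[[0.166,0.054,-0.006],0.072],[[0.208,0.067,-0.0075],0.09]]}}

```text
clock: 5.1
tool_pos: [0.5466, 0.1841, 0.3106]
orientation: [-180.0, -0.0, -46.9]
force: [0.7, 0.3, -0.2]
opening: 0.0879
gripper_force: 0.0
```

```bash
python3 - <<'E'
from h import *
o=ctrl.get_obs();print(o['clock'],o['tool_pos'],o['orientation'],o['joint_pos'].round(1))
s=snap('wrist','w1')
for t in('cover_grip','socket','slot','base'):
    print(t,[(round(r['conf'],2),(np.array(r['xy'])*[640,400]).round(1),at_z(s,np.array(r['xy'])*[640,400],.08 if t!='cover_grip' else .102).round(4)) for r in ctrl.boxes_of(s,t)[:3]])
print('proj cover expect',proj(s,[.543,.184,.102]))
E
```

```text
5.1 [0.54656172 0.18414021 0.31059647] [-1.79962849e+02 -4.00135129e-03 -4.68717610e+01] [ 38.   10.7 -10.5   0.  -68.8   5.1]
cover_grip [(0.81, array([317. , 178.5]), array([0.5512, 0.1799, 0.102 ]))]
socket [(0.75, array([330.2, 145.4]), array([0.561, 0.151, 0.08 ]))]
slot [(0.91, array([323.6, 146.5]), array([0.5649, 0.1561, 0.08  ])), (0.64, array([316.5, 179.9]), array([0.5474, 0.1847, 0.08  ]))]
base [(0.73, array([327.4, 145.8]), array([0.5626, 0.1531, 0.08  ]))]
proj cover expect [[320.45627039 187.56631601]]
```

View pics/w1.png

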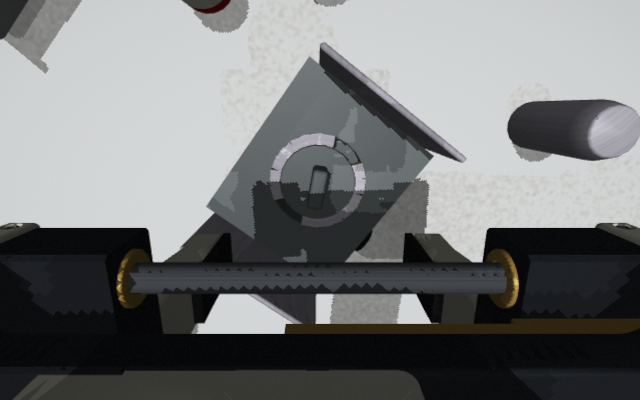

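```bash
python3 - <<'E'
from h import *
s=snap('wrist')
P=lambda p,z:at_z(s,p,z)[:2]
print('collar',P((318,180.5),.08)); c=P((318,180.5),.08)
a,b=P((348,149),.08),P((287,209),.08); print('slots',a,b,(a+b)/2,np.degrees(np.arctan2(*(a-b)[::-1])),np.linalg.norm(a-b))
k=[P(p,.08) for p in((310,57),(207,207),(432,155))]; print('corners',np.round(k,4))
d=k[1]-k[0];print(np.degrees(np.arctan2(*d[::-1])),np.linalg.norm(d));d=k[2]-k[0];print(np.degrees(np.arctan2(*d[::-1])),np.linalg.norm(d))
# edge-based crop
im=s['color'][130:232,265:372]; cv2.imwrite('pics/w1c.png',cv2.resize(cv2.cvtColor(im,cv2.COLOR_RGB2BGR),None,fx=5.5,fy=5.5,interpolation=cv2.INTER_CUBIC)*1)
E
```

```text
collar [0.54525557 0.18535185]
slots [0.5454     0.14304136] [0.54795873 0.22818994] [0.54667936 0.18561565] -91.72123009169015 0.08518701532887088
corners [[0.628  0.1077]
 [0.6082 0.2818]
 [0.4821 0.0916]]
96.49253291329015 0.17515203410241637
-173.69765187398528 0.1467436120085572
```

View pics/w1c.png

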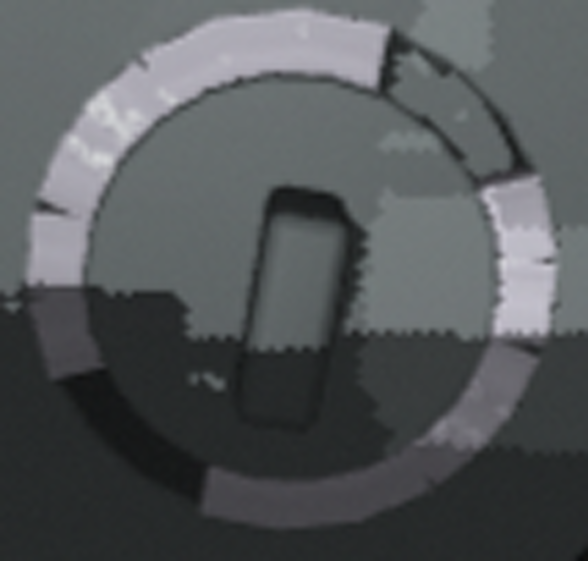

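```bash
python3 - <<'E'
from h import *
s=snap('wrist')
a,b=[at_z(s,p,.116)[:2] for p in((321.7,169.1),(315.2,207.3))]
c=(a+b)/2;print(c,np.degrees(np.arctan2(*(a-b)[::-1])),np.linalg.norm(a-b))
plan([.5466,.1841,.3106],-46.9,[*c,.157],-53)
E
```

```text
[0.54524011 0.18528867] -56.116555560186335 0.035116992870209515
call 0 end shares [-0.0022, 0.0002, 0.192] turn 0.0678
```

>>> {"fn": "send_rows", "kwargs": {"deltas": [[[-0.002,0,0.04],0.03],[[-0.002,0,0.08],0.068],[[-0.002,0,0.12],0.068],[[-0.002,0,0.16],0.068],[[-0.002,0,0.192],0.068]]}}

```text
clock: 5.87
tool_pos: [0.5436, 0.1878, 0.1546]
orientation: [179.9, 0.0, -52.8]
force: [0.1, 0.3, 0.5]
opening: 0.0874
gripper_force: 0.0
```

>>> {"fn": "send_rows", "kwargs": {"deltas": [[[0,0,0],0],[[0,0,0],0],[[0,0,0],0],[[0,0,0],0],[[0,0,0],0]], "gripper": 0}}

```text
clock: 6.28
tool_pos: [0.5456, 0.1877, 0.1586]
orientation: [-179.8, -0.0, -52.9]
force: [0.1, -0.2, 0.0]
opening: 0.0598
gripper_force: 0.0
```

>>> {"fn": "send_rows", "kwargs": {"deltas": [[[0,0,0],0],[[0,0,0],0],[[0,0,0],0],[[0,0,0],0],[[0,0,0],0]]}}

```text
clock: 6.7
tool_pos: [0.5449, 0.1869, 0.1567]
orientation: [-180.0, -0.0, -52.9]
force: [0.5, 0.6, -0.0]
opening: 0.0266
gripper_force: 0.0
```

>>> {"fn": "send_rows", "kwargs": {"deltas": [[[0,0,0],0],[[0,0,0],0],[[0,0,0],0],[[0,0,0],0],[[0,0,0],0]]}}

```text
clock: 7.12
tool_pos: [0.5449, 0.1868, 0.1565]
orientation: [180.0, -0.0, -52.9]
force: [-0.2, 0.7, 0.4]
opening: 0.0138
gripper_force: 30.0
```

>>> {"fn": "send_rows", "kwargs": {"deltas": [[[0,0,-0.03],0],[[0,0,-0.06],0],[[0,0,-0.09],0],[[0,0,-0.12],0],[[0,0,-0.16],0]]}}

```text
clock: 7.53
tool_pos: [0.5439, 0.1865, 0.2841]
orientation: [179.8, 0.0, -52.9]
force: [0.8, 0.1, -2.6]
opening: 0.0139
gripper_force: 30.0
```

```bash
python3 - <<'E'
from h import *
o=ctrl.get_obs();print(o['clock'],o['tool_pos'],o['orientation'],o['opening'],o['gripper_force'],o['force'])
plan([.5453,.186,.285],-53,[.56,.365,.285],-84)
E
```

```text
7.5333 [0.54390453 0.18648578 0.28414063] [ 1.79830352e+02  4.00623808e-02 -5.29428621e+01] 0.01386641962506355 29.994394183158875 [ 0.81824053  0.09204795 -2.57235527]
call 0 end shares [-0.1676, -0.1493, -0.0] turn 0.3444
```

>>> {"fn": "send_rows", "kwargs": {"deltas": [[[-0.0335,-0.03,0],0.069],[[-0.067,-0.06,0],0.138],[[-0.1005,-0.09,0],0.207],[[-0.134,-0.12,0],0.276],[[-0.1676,-0.1493,0],0.344]]}}

```text
clock: 7.95
tool_pos: [0.5591, 0.3674, 0.2845]
orientation: [180.0, 0.0, -84.2]
force: [-0.1, -0.6, -0.4]
opening: 0.0143
gripper_force: 30.0
```

>>> {"fn": "send_rows", "kwargs": {"deltas": [[[0,0,0.05],0],[[0,0,0.1],0],[[0,0,0.15],0],[[0,0,0.19],0],[[0,0,0.22],0]]}}

```text
clock: 8.37
tool_pos: [0.5579, 0.3649, 0.1047]
orientation: [179.8, -0.1, -83.9]
force: [-0.2, 0.4, -1.2]
opening: 0.0141
gripper_force: 30.0
```

>>> {"fn": "send_rows", "kwargs": {"deltas": [[[0,0,0.01],0],[[0,0,0.018],0],[[0,0,0.024],0],[[0,0,0.028],0],[[0,0,0.028],0]]}}

```text
clock: 8.78
tool_pos: [0.5597, 0.3663, 0.0871]
orientation: [-179.9, 0.1, -83.9]
force: [-0.7, 0.6, -1.2]
opening: 0.0139
gripper_force: 30.0
```

>>> {"fn": "send_rows", "kwargs": {"deltas": [[[0,0,0],0],[[0,0,0],0],[[0,0,0],0],[[0,0,0],0],[[0,0,0],0]]}}

```text
clock: 9.2
tool_pos: [0.5594, 0.3659, 0.0866]
orientation: [-180.0, 0.0, -83.9]
force: [-0.3, -1.2, -1.0]
opening: 0.0135
gripper_force: 30.0
```

>>> {"fn": "send_rows", "kwargs": {"deltas": [[[0,0,0.0015],0],[[0,0,0.002],0],[[0,0,0.002],0],[[0,0,0.002],0],[[0,0,0.002],0]]}}

```text
clock: 9.62
tool_pos: [0.5593, 0.3659, 0.0846]
orientation: [180.0, -0.0, -83.9]
force: [-1.3, 0.1, -0.0]
opening: 0.0138
gripper_force: 30.0
```

>>> {"fn": "send_rows", "kwargs": {"deltas": [[[0,0,0],0],[[0,0,0],0],[[0,0,0],0],[[0,0,0],0],[[0,0,0],0]], "gripper": 1}}

```text
clock: 10.03
tool_pos: [0.5593, 0.3659, 0.0846]
orientation: [-180.0, 0.0, -83.9]
force: [-0.5, 0.0, 0.2]
opening: 0.0414
gripper_force: 0.0
```

>>> {"fn": "send_rows", "kwargs": {"deltas": [[[0,0,-0.05],0],[[0,0,-0.1],0],[[0,0,-0.15],0],[[0,0,-0.2],0],[[0,0,-0.25],0]]}}

```text
clock: 10.45
tool_pos: [0.5591, 0.3656, 0.2867]
orientation: [-180.0, 0.0, -83.9]
force: [1.5, 0.4, -1.4]
opening: 0.075
gripper_force: 0.0
```

```bash
python3 - <<'E'
from h import *
o=ctrl.get_obs();print(o['clock'],o['tool_pos'],o['orientation'])
s=snap('wrist','w2')
d=np.array([np.cos(np.radians(77.6)),np.sin(np.radians(77.6))])
q=np.array([.5536,-.204])+.036*d;print(q)
plan([.5595,.366,.285],-84,[*q,.29],-102.4)
E
```

```text
10.45 [0.55905051 0.36555919 0.28674668] [-1.79990409e+02  7.85157411e-03 -8.38857636e+01]
[ 0.56133047 -0.1688398 ]
call 0 end shares [0.2217, 0.0225, -0.0021] turn 0.0681
call 1 end shares [0.2228, -0.0013, -0.0021] turn 0.0681
call 2 end shares [0.2214, -0.0251, -0.0021] turn 0.0681
```

View pics/w2.png

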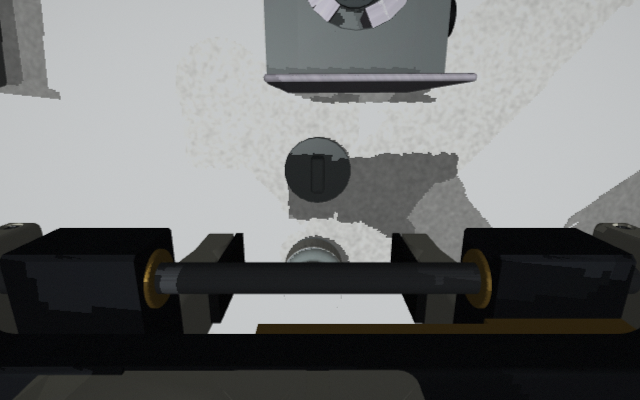

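Cover (disc around pixel 318,170) stands upright beside the base; the open socket shows at the top (345,10). On to the cup.

>>> {"fn": "send_rows", "kwargs": {"deltas": [[[0.044,0.0045,0],0.0136],[[0.088,0.009,0],0.027],[[0.133,0.0135,-0.001],0.041],[[0.177,0.018,-0.001],0.054],[[0.2217,0.0225,-0.002],0.068]]}}

```text
clock: 10.92
tool_pos: [0.5599, 0.1861, 0.286]
orientation: [-180.0, 0.0, -90.0]
force: [0.8, 0.5, 0.5]
opening: 0.0873
gripper_force: 0.0
```

>>> {"fn": "send_rows", "kwargs": {"deltas": [[[0.044,0,0],0.0136],[[0.088,0,0],0.027],[[0.133,-0.001,-0.001],0.041],[[0.177,-0.001,-0.001],0.054],[[0.2228,-0.0013,-0.002],0.068]]}}

```text
clock: 11.33
tool_pos: [0.5609, 0.0078, 0.2877]
orientation: [-180.0, 0.0, -96.2]
force: [1.0, 0.0, -0.2]
opening: 0.0878
gripper_force: 0.0
```

>>> {"fn": "send_rows", "kwargs": {"deltas": [[[0.044,-0.005,0],0.0136],[[0.088,-0.01,0],0.027],[[0.133,-0.015,-0.001],0.041],[[0.177,-0.02,-0.001],0.054],[[0.2214,-0.0251,-0.002],0.068]]}}

```text
clock: 11.75
tool_pos: [0.562, -0.1706, 0.2893]
orientation: [-180.0, 0.0, -102.3]
force: [1.9, 0.6, 0.1]
opening: 0.0876
gripper_force: 0.0
```

```bash
python3 - <<'E'
from h import *
o=ctrl.get_obs();print(o['clock'],o['tool_pos'],o['orientation'],o['joint_pos'].round(1))
s=snap('wrist','w3')
E
```

```text
11.75 [ 0.56198365 -0.17056143  0.28931356] [-1.79983349e+02  1.16696650e-02 -1.02298342e+02] [  2.2  12.5 -11.   -0.  -66.5 -14.5]
```

View pics/w3.png

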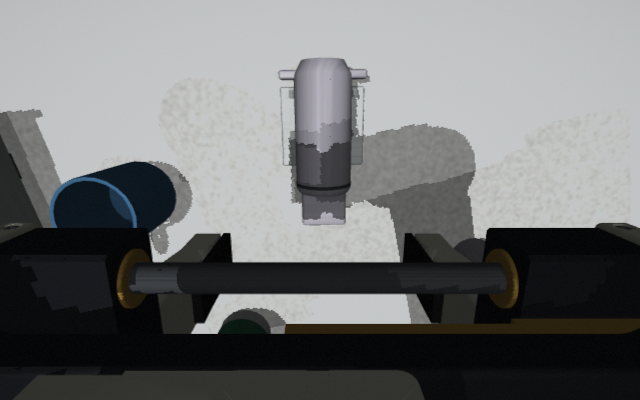

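```bash
python3 - <<'E'
from h import *
s=snap('wrist')
P=lambda p,z:at_z(s,p,z)[:2]
b=P((324.5,223),.062);e=P((323.8,188),.082);l=P((324.5,74),.055)
print(b,e,l); d=b-l;print(np.linalg.norm(d),'exp .145',np.linalg.norm(e-l),'exp .110',np.degrees(np.arctan2(*d[::-1])))
l1,l2=P((278,74),.055),P((370,74),.055);print('lug span',np.linalg.norm(l1-l2))
u=d/np.linalg.norm(d); 
for n,p,h in(('b',b,.157),('e',e,.122),('l',l,.012)): print(n,p+u*(.115-h))
E
```

```text
[ 0.56298697 -0.13151615] [ 0.55536227 -0.17199506] [ 0.53277702 -0.2708495 ]
0.1425707650299445 exp .145 0.10140164389058984 exp .110 77.76660949755237
lug span 0.08469521379050367
b [ 0.5540874  -0.17256244]
e [ 0.55387901 -0.17883611]
l [ 0.55460214 -0.17018837]
```

>>> {"fn": "send_rows", "kwargs": {"deltas": [[[0.002,0.004,0.04],0],[[0.0044,0.0083,0.08],0],[[0.0044,0.0083,0.12],0],[[0.0044,0.0083,0.155],0],[[0.0044,0.0083,0.185],0]]}}

```text
clock: 12.27
tool_pos: [0.5543, -0.1707, 0.1394]
orientation: [179.9, 0.0, -102.3]
force: [0.5, -0.2, 0.5]
opening: 0.0874
gripper_force: 0.0
```

>>> {"fn": "send_rows", "kwargs": {"deltas": [[[0,0,0.02],0],[[0,0,0.035],0],[[0,0,0.045],0],[[0,0,0.049],0],[[0,0,0.049],0]], "gripper": 0}}

```text
clock: 12.68
tool_pos: [0.555, -0.1707, 0.1017]
orientation: [180.0, -0.0, -102.2]
force: [-0.8, -0.6, 0.2]
opening: 0.06
gripper_force: 0.0
```

>>> {"fn": "send_rows", "kwargs": {"deltas": [[[0,0,0],0],[[0,0,0],0],[[0,0,0],0],[[0,0,0],0],[[0,0,0],0]]}}

```text
clock: 13.1
tool_pos: [0.5558, -0.1709, 0.1028]
orientation: [-179.9, 0.0, -102.2]
force: [1.6, 0.7, -0.4]
opening: 0.0533
gripper_force: 30.0
```

```bash
python3 - <<'E'
from h import *
o=ctrl.get_obs();print(o['clock'],o['tool_pos'],o['orientation'],o['opening'],o['gripper_force'],o['force'],o['moment'])
E
```

```text
13.1 [ 0.55576295 -0.17085901  0.10277653] [-1.79907498e+02  2.02076100e-02 -1.02234315e+02] 0.053341252550345254 30.001925508258864 [ 1.59035331  0.71352614 -0.37515005] [ 0.32194902 -0.73992091  0.08778734]
```

>>> {"fn": "send_rows", "kwargs": {"deltas": [[[0.0005,0,-0.011],0],[[0.002,0,-0.022],0],[[0.005,0,-0.033],0],[[0.009,0,-0.044],0],[[0.015,0,-0.055],0]]}}

```text
clock: 13.52
tool_pos: [0.5524, -0.1829, 0.1474]
orientation: [-180.0, 0.0, -102.2]
force: [0.8, -0.2, -3.4]
opening: 0.0532
gripper_force: 30.0
```

```bash
python3 - <<'E'
from h import *
o=ctrl.get_obs();print(o['clock'],o['tool_pos'],o['opening'],o['gripper_force'],o['force'],o['moment'])
s=snap('scene','s2');a=s['color'];w=snap('wrist')['color'][40:270,180:480]
a=cv2.resize(a[110:200,220:330],None,fx=4.5,fy=4.5,interpolation=2); w=cv2.resize(w,None,fx=1,fy=1)
c=np.zeros((405,800,3),np.uint8);c[:a.shape[0],:a.shape[1]]=a;c[:230,497:797]=w
cv2.imwrite('pics/s2c.png',c[:,:,::-1])
E
```

```text
13.5167 [ 0.55243046 -0.18285112  0.14736473] 0.053178265567021994 29.99081872170791 [ 0.7825307  -0.20590301 -3.39998503] [ 0.16348422 -0.12453596  0.00271222]
```

View pics/s2c.png

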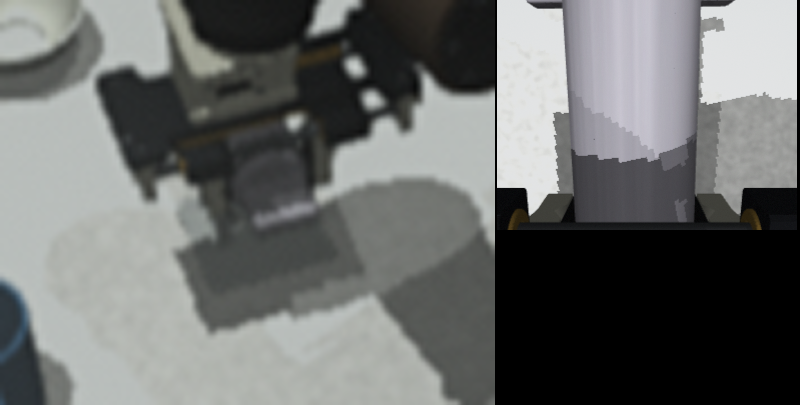

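```bash
cat >> h.py <<'E'
def tilt(s,G,yaw,h=.116):
    """print projected lug midpoint and foot for tilt th below level"""
    x=np.array([np.cos(np.radians(yaw)),np.sin(np.radians(yaw)),0]);y=np.array([x[1],-x[0],0])
    for th in range(0,100,10):
        u=x*np.cos(np.radians(th))-np.array([0,0,1])*np.sin(np.radians(th))
        L=G+u*(h-.012); print(th,proj(s,[L-y*.04,L+y*.04,G+u*h]).round(0).tolist())
E
python3 - <<'E'
from h import *
o=ctrl.get_obs();s=snap('wrist','w4');G=o['tool_pos']-[0,0,.047]
tilt(s,G,-102.2)
E
```

```text
0 [[209.0, 13.0], [422.0, 13.0], [315.0, -23.0]]
10 [[223.0, 29.0], [409.0, 28.0], [316.0, -1.0]]
20 [[233.0, 48.0], [399.0, 47.0], [316.0, 24.0]]
30 [[242.0, 68.0], [391.0, 68.0], [316.0, 49.0]]
40 [[248.0, 90.0], [384.0, 90.0], [316.0, 74.0]]
50 [[253.0, 112.0], [379.0, 112.0], [316.0, 100.0]]
60 [[257.0, 134.0], [376.0, 134.0], [317.0, 125.0]]
70 [[260.0, 157.0], [373.0, 157.0], [317.0, 149.0]]
80 [[263.0, 180.0], [371.0, 180.0], [317.0, 174.0]]
90 [[264.0, 203.0], [369.0, 203.0], [317.0, 198.0]]
```

>>> {"fn": "send_rows", "kwargs": {"deltas": [[[0,0,-0.03],0],[[0,0,-0.06],0],[[0,0,-0.09],0],[[0,0,-0.12],0],[[0,0,-0.14],0]]}}

```text
clock: 14.08
tool_pos: [0.5528, -0.1827, 0.2601]
orientation: [-179.9, 0.0, -102.2]
force: [1.2, 0.0, -3.7]
opening: 0.0532
gripper_force: 30.0
```

```bash
python3 - <<'E'
from h import *
o=ctrl.get_obs();print(o['clock'],o['tool_pos'],o['opening'],o['force'],o['moment'])
s=snap('wrist','w5');
for i in range(2): r=ctrl.boxes_of(s,'cup_lug'); print([(q['conf'],np.array(q['xy'])*[640,400]) for q in r])
r=ctrl.cut_out(s,'cup_center')[0];ys,xs=np.nonzero(r['pixels']);print(r['conf'],xs.min(),xs.max(),ys.min(),ys.max())
wd=r['pixels'].sum(1);print(wd[::8])
E
```

```text
14.0833 [ 0.55283456 -0.18274442  0.26008848] 0.0531530365373438 [ 1.23314983  0.04779437 -3.74246075] [ 0.26107531 -0.28583848 -0.01100335]
[(0.68, array([316.288, 141.32 ]))]
[(0.68, array([316.288, 141.32 ]))]
0.6 226 406 0 324
[  5  63  82  93 103 179 181 177 165 117 118 118 118 118 117 118 118 118
 118 118 118 118 117 116 117 118 117 117 118 118 118 117 118   0   0   0
   0 106  98  99 100   0   0   0   0   0   0   0   0   0]
```

>>> {"fn": "send_rows", "kwargs": {"deltas": [[[0,0,-0.05],0],[[0,0,0],0],[[0,0,-0.05],0],[[0,0,0],0],[[0,0,-0.05],0]]}}

```text
clock: 14.7
tool_pos: [0.5419, -0.1807, 0.2777]
orientation: [178.2, -0.0, -102.4]
force: [-6.6, 2.7, -12.7]
opening: 0.0531
gripper_force: 30.0
```

```bash
cat > t.py <<'E'
from h import *
import sys
o=ctrl.get_obs();print(o['clock'],o['tool_pos'],o['opening'],o['force'].round(1))
s=snap('wrist',sys.argv[1]);r=ctrl.cut_out(s,'cup_center')
if r:
    r=r[0]['pixels'];wd=r.sum(1);i=np.where(wd>125)[0];print('wide rows',i[:1],i[-1:],'maxw',wd.max(),'top',np.where(wd>3)[0][:1])
E
python3 t.py w6
```

```text
14.7 [ 0.54193381 -0.18072337  0.27773959] 0.05313214642874175 [ -6.6   2.7 -12.7]
wide rows [] [] maxw 121 top [113]
```

>>> {"fn": "send_rows", "kwargs": {"deltas": [[[0,0,0],0],[[0,0,0],0],[[0,0,0.05],0],[[0.01,0,0],0],[[0.01,0,0],0]]}}

```text
clock: 15.22
tool_pos: [0.5486, -0.1914, 0.2968]
orientation: [179.6, -0.1, -102.2]
force: [3.0, -1.3, 1.3]
opening: 0.0533
gripper_force: 30.0
```

```bash
sed -i 's/print(.wide rows.*/ys,xs=np.nonzero(r);print("top",np.where(wd>3)[0][:1],"widths",[(k,int(wd[k])) for k in range(60,240,10)])/' t.py; python3 t.py w7
```

```text
15.2167 [ 0.54861728 -0.19138908  0.29678963] 0.053285644778829834 [ 3.  -1.3  1.3]
top [115] widths [(60, 0), (70, 0), (80, 0), (90, 0), (100, 0), (110, 0), (120, 43), (130, 66), (140, 82), (150, 120), (160, 116), (170, 88), (180, 91), (190, 95), (200, 98), (210, 101), (220, 105), (230, 108)]
```

View pics/w7.png

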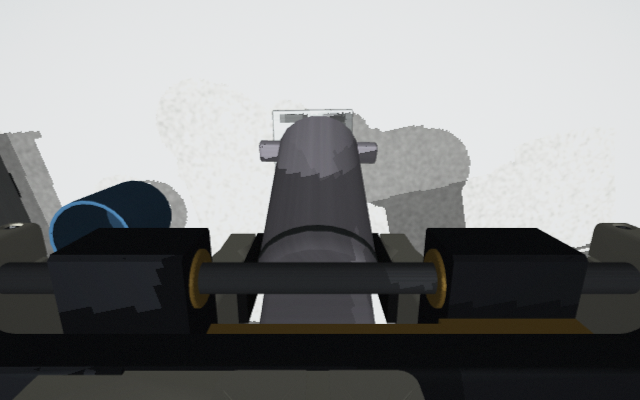

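>>> {"fn": "send_rows", "kwargs": {"deltas": [[[-0.03,0,0.035],0],[[0.008,0,0],0],[[0.04,0,0],0],[[0.055,0,0],0],[[0.06,0,0],0]]}}

```text
clock: 15.73
tool_pos: [0.5402, -0.2384, 0.297]
orientation: [179.9, 0.0, -102.3]
force: [0.1, 0.2, -3.7]
opening: 0.053
gripper_force: 30.0
```

```bash
cat >> t.py <<'E'
G=o['tool_pos']-[0,0,.047]; tilt(s,G,o['orientation'][2])
E
python3 t.py w8|grep -v '^[0-4]0\? '
```

```text
15.7333 [ 0.54019537 -0.23837302  0.29700144] 0.053044639806649176 [ 0.1  0.2 -3.7]
top [138] widths [(60, 0), (70, 0), (80, 0), (90, 0), (100, 0), (110, 0), (120, 0), (130, 0), (140, 24), (150, 57), (160, 71), (170, 113), (180, 111), (190, 85), (200, 92), (210, 95), (220, 102), (230, 105)]
50 [[253.0, 112.0], [379.0, 112.0], [316.0, 100.0]]
60 [[257.0, 134.0], [375.0, 134.0], [316.0, 125.0]]
70 [[260.0, 157.0], [372.0, 157.0], [316.0, 149.0]]
80 [[262.0, 180.0], [370.0, 180.0], [316.0, 174.0]]
90 [[263.0, 203.0], [369.0, 203.0], [316.0, 198.0]]
```

>>> {"fn": "send_rows", "kwargs": {"deltas": [[[-0.008,0.004,0],0],[[-0.025,0.01,0],0],[[-0.052,0.02,0],0],[[-0.088,0.03,0],0],[[-0.132,0.035,0],0]]}}

```text
clock: 16.25
tool_pos: [0.5346, -0.1269, 0.2978]
orientation: [180.0, 0.0, -102.3]
force: [0.5, -0.2, -3.8]
opening: 0.0533
gripper_force: 30.0
```

>>> {"fn": "send_rows", "kwargs": {"deltas": [[[-0.048,0,0.005],0],[[-0.096,0,0.015],0],[[-0.143,0,0.03],0],[[-0.143,0,0.03],0],[[-0.143,0,0.03],0]]}}

```text
clock: 16.67
tool_pos: [0.5596, -0.0133, 0.273]
orientation: [179.9, -0.0, -102.0]
force: [0.5, -0.7, -4.7]
opening: 0.0536
gripper_force: 30.0
```

```bash
python3 t.py w9|grep -v '^[0-4]0\? '
```

```text
16.6667 [ 0.55958152 -0.01330633  0.27302783] 0.053638916548956896 [ 0.5 -0.7 -4.7]
top [144] widths [(60, 0), (70, 0), (80, 0), (90, 0), (100, 0), (110, 0), (120, 0), (130, 0), (140, 0), (150, 44), (160, 63), (170, 108), (180, 111), (190, 84), (200, 88), (210, 93), (220, 99), (230, 104)]
50 [[253.0, 112.0], [378.0, 112.0], [316.0, 100.0]]
60 [[257.0, 135.0], [375.0, 135.0], [316.0, 125.0]]
70 [[259.0, 157.0], [372.0, 157.0], [316.0, 149.0]]
80 [[262.0, 180.0], [370.0, 180.0], [316.0, 174.0]]
90 [[263.0, 203.0], [368.0, 203.0], [316.0, 199.0]]
```

>>> {"fn": "send_rows", "kwargs": {"deltas": [[[0,0,0.03],0],[[0,0,0.06],0],[[0,0,0.09],0],[[0,0,0.112],0],[[0,0,0.128],0]]}}

```text
clock: 17.18
tool_pos: [0.5591, -0.0176, 0.1703]
orientation: [179.9, -0.0, -102.4]
force: [-0.3, -0.1, -3.1]
opening: 0.0534
gripper_force: 30.0
```

>>> {"fn": "send_rows", "kwargs": {"deltas": [[[0,0,0.001],0],[[0,0,0.003],0],[[0,0,0.005],0],[[0.005,0,0.006],0],[[0.01,0,0.007],0]]}}

```text
clock: 17.6
tool_pos: [0.5588, -0.0245, 0.1671]
orientation: [-179.9, 0.0, -102.2]
force: [0.0, 0.4, -4.5]
opening: 0.0536
gripper_force: 30.0
```

>>> {"fn": "send_rows", "kwargs": {"deltas": [[[0,0,0.001],0],[[0,0,0.002],0],[[0,0,0.003],0],[[0,0,0.004],0],[[0,0,0.004],0]]}}

```text
clock: 18.02
tool_pos: [0.5583, -0.0242, 0.1628]
orientation: [180.0, -0.0, -102.2]
force: [-0.5, 0.6, -4.7]
opening: 0.0534
gripper_force: 30.0
```

>>> {"fn": "send_rows", "kwargs": {"deltas": [[[0,0,0.001],0],[[0,0,0.002],0],[[0,0,0.003],0],[[0,0,0.004],0],[[0,0,0.004],0]]}}

```text
clock: 18.43
tool_pos: [0.5584, -0.0242, 0.16]
orientation: [-180.0, -0.0, -102.2]
force: [-1.0, 0.5, -0.5]
opening: 0.0531
gripper_force: 30.0
```

```bash
python3 t.py w10|grep -v '^[0-4]0\? '
```

```text
18.4333 [ 0.55844497 -0.02422555  0.15998428] 0.05314083397015363 [-1.   0.5 -0.5]
top [144] widths [(60, 0), (70, 0), (80, 0), (90, 0), (100, 0), (110, 0), (120, 0), (130, 0), (140, 0), (150, 46), (160, 63), (170, 101), (180, 111), (190, 86), (200, 89), (210, 96), (220, 101), (230, 105)]
50 [[253.0, 112.0], [379.0, 112.0], [316.0, 100.0]]
60 [[257.0, 134.0], [375.0, 135.0], [316.0, 125.0]]
70 [[260.0, 157.0], [372.0, 157.0], [316.0, 149.0]]
80 [[262.0, 180.0], [370.0, 180.0], [316.0, 174.0]]
90 [[263.0, 203.0], [369.0, 203.0], [316.0, 198.0]]
```

>>> {"fn": "send_rows", "kwargs": {"deltas": [[[0.004,0,0.001],0],[[0.008,0,0.001],0],[[0.012,0,0.001],0],[[0.016,0,0.001],0],[[0.02,0,0.001],0]]}}

```text
clock: 18.95
tool_pos: [0.5553, -0.04, 0.1592]
orientation: [-179.9, 0.0, -102.2]
force: [0.9, 3.6, -0.3]
opening: 0.0534
gripper_force: 30.0
```

```bash
python3 t.py w11|grep -v '^[0-6]0\? '
```

```text
18.95 [ 0.55532102 -0.03996273  0.15917148] 0.05343312249668067 [ 0.9  3.6 -0.3]
top [161] widths [(60, 0), (70, 0), (80, 0), (90, 0), (100, 0), (110, 0), (120, 0), (130, 0), (140, 0), (150, 0), (160, 0), (170, 49), (180, 66), (190, 110), (200, 109), (210, 87), (220, 95), (230, 102)]
70 [[260.0, 157.0], [372.0, 157.0], [316.0, 149.0]]
80 [[262.0, 180.0], [370.0, 180.0], [316.0, 174.0]]
90 [[264.0, 202.0], [369.0, 203.0], [316.0, 198.0]]
```

>>> {"fn": "send_rows", "kwargs": {"deltas": [[[0.003,0,0.0005],0],[[0.006,0,0.001],0],[[0.009,0,0.001],0],[[0.01,0,0.002],0],[[0.01,0,0.003],0]]}}

```text
clock: 19.47
tool_pos: [0.5538, -0.0477, 0.1582]
orientation: [-179.9, 0.0, -102.2]
force: [-5.5, 6.4, 22.7]
opening: 0.0533
gripper_force: 30.1
```

```bash
python3 t.py w12|grep -v '^[0-6]0\? '
```

```text
19.4667 [ 0.55383774 -0.04765669  0.15820424] 0.053281167585628356 [-5.5  6.4 22.7]
top [170] widths [(60, 0), (70, 0), (80, 0), (90, 0), (100, 0), (110, 0), (120, 0), (130, 0), (140, 0), (150, 0), (160, 0), (170, 12), (180, 51), (190, 66), (200, 109), (210, 107), (220, 91), (230, 100)]
70 [[260.0, 157.0], [373.0, 157.0], [316.0, 149.0]]
80 [[262.0, 180.0], [370.0, 180.0], [316.0, 174.0]]
90 [[264.0, 203.0], [369.0, 203.0], [316.0, 198.0]]
```

>>> {"fn": "send_rows", "kwargs": {"deltas": [[[0,0,-0.001],0],[[0,0,-0.002],0],[[0,0,-0.002],0],[[0,0,-0.002],0],[[0,0,-0.002],0]]}}

```text
clock: 19.98
tool_pos: [0.5533, -0.0479, 0.1583]
orientation: [-180.0, -0.0, -102.2]
force: [-1.0, -0.1, 4.1]
opening: 0.0534
gripper_force: 30.0
```

>>> {"fn": "send_rows", "kwargs": {"deltas": [[[0,0,0],0],[[0,0,0],0],[[0,0,0],0],[[0,0,0],0],[[0,0,0],0]], "gripper": 1}}

```text
clock: 20.4
tool_pos: [0.553, -0.0478, 0.1578]
orientation: [180.0, -0.0, -102.3]
force: [0.1, -0.3, 0.0]
opening: 0.0815
gripper_force: 0.0
```

>>> {"fn": "send_rows", "kwargs": {"deltas": [[[0,0,0],0],[[0,0,-0.04],0],[[0,0,-0.08],0],[[0,0,-0.12],0],[[0,0,-0.16],0]]}}

```text
clock: 20.82
tool_pos: [0.5529, -0.0478, 0.2876]
orientation: [180.0, -0.0, -102.2]
force: [1.1, 0.1, -0.3]
opening: 0.0875
gripper_force: 0.0
```

```bash
python3 - <<'E'
from h import *
o=ctrl.get_obs();print(o['clock'],o['tool_pos'],o['orientation'],o['joint_pos'].round(1))
s=snap('wrist','w13');t=snap('top')
for n in('cup_bar','cup_center'):
  for v in(s,t): print(n,[(round(q['conf'],2),(np.array(q['xy'])*[640,400]).round(1)) for q in ctrl.boxes_of(v,n)[:2]])
a=s['color'][60:330,160:480];b=cv2.resize(t['color'][150:260,240:400],None,fx=2.5,fy=2.5,interpolation=2)
c=np.zeros((275,720,3),np.uint8);c[:270,:320]=a;c[:275,320:720]=b
cv2.imwrite('pics/w13c.png',c[:,:,::-1])
E
```

```text
20.8167 [ 0.55292597 -0.04779852  0.28756204] [ 1.79976047e+02 -1.44363969e-02 -1.02245638e+02] [ 15.3   9.5 -15.    0.  -65.5 -27.5]
cup_bar [(0.75, array([318.7, 188.4]))]
cup_bar [(0.52, array([331.8, 183.1])), (0.52, array([281.4, 119.6]))]
cup_center [(0.74, array([318.7, 187.8]))]
cup_center [(0.69, array([285.5, 190.7])), (0.41, array([337.6, 189.5]))]
```

View pics/w13c.png

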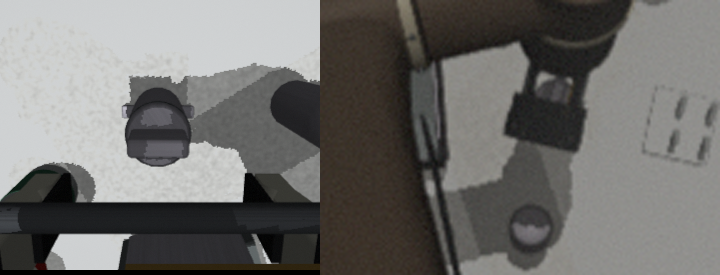

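```bash
python3 - <<'E'
from h import *
s=snap('wrist');y=np.radians(-102.2);x=np.array([np.cos(y),np.sin(y),0]);v=np.array([x[1],-x[0],0])
C=np.array([.553,-.0478,0])
P=[C+[0,0,z]+a*.007*x+b*.022*v for z in(.157,.122) for a in(1,-1) for b in(-1,1)]
P+=[C+[0,0,.012]-.04*v,C+[0,0,.012]+.04*v]
q=proj(s,P);print(q.round(1).tolist())
im=cv2.cvtColor(s['color'],cv2.COLOR_RGB2BGR)[110:240,260:380];im=cv2.resize(im,None,fx=4.5,fy=4.5,interpolation=2)
for u in q: cv2.circle(im,tuple(int(k) for k in ((u-[260,110]+.5)*4.5)),3,(0,0,255),-1)
cv2.imwrite('pics/w14c.png',im)
# next: over the cup at yaw -12.2
plan([.553,-.0478,.288],-102.2,[.553,-.0478,.19],-12.2)
E
```

```text
[[283.1, 202.1], [347.2, 202.0], [283.6, 221.4], [346.7, 221.3], [287.4, 189.9], [343.2, 189.9], [287.8, 207.0], [342.9, 206.9], [279.6, 172.4], [351.7, 172.3]]
call 0 end shares [-0.0, 0.0, 0.0408] turn -0.3333
call 1 end shares [0.0, -0.0, 0.0408] turn -0.3333
call 2 end shares [0.0, -0.0, 0.0408] turn -0.3333
```

View pics/w14c.png

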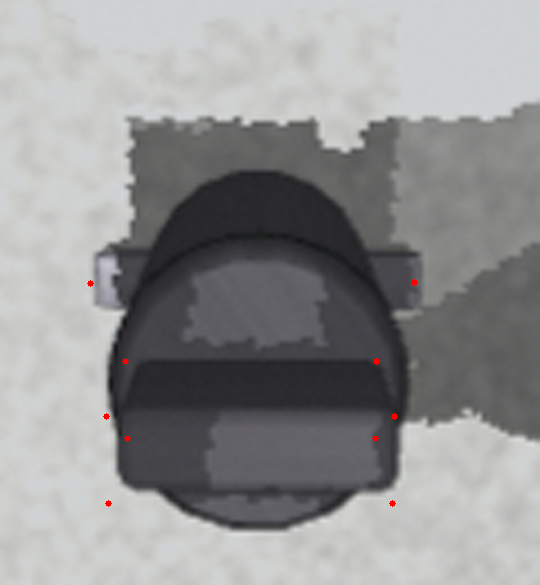

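>>> {"fn": "send_rows", "kwargs": {"deltas": [[[0.0018,0.001,0],-0.067],[[0.0018,0.001,0],-0.133],[[0.0018,0.001,0],-0.2],[[0.0018,0.001,0],-0.267],[[0.0018,0.001,0],-0.333]]}}

```text
clock: 21.58
tool_pos: [0.5517, -0.049, 0.2847]
orientation: [179.9, 0.0, -72.0]
force: [-0.5, 0.2, -0.2]
opening: 0.0879
gripper_force: 0.0
```

>>> {"fn": "send_rows", "kwargs": {"deltas": [[[0,0,0],-0.067],[[0,0,0],-0.133],[[0,0,0],-0.2],[[0,0,0],-0.267],[[0,0,0],-0.333]]}}

```text
clock: 22.0
tool_pos: [0.5517, -0.049, 0.2847]
orientation: [179.9, 0.1, -42.0]
force: [0.5, 0.3, -0.6]
opening: 0.0876
gripper_force: 0.0
```

>>> {"fn": "send_rows", "kwargs": {"deltas": [[[0,0,0],-0.067],[[0,0,0],-0.133],[[0,0,0],-0.2],[[0,0,0],-0.267],[[0,0,0],-0.333]]}}

```text
clock: 22.42
tool_pos: [0.5517, -0.049, 0.2847]
orientation: [179.9, 0.1, -12.0]
force: [-0.3, -0.1, -0.3]
opening: 0.0876
gripper_force: 0.0
```

>>> {"fn": "send_rows", "kwargs": {"deltas": [[[0,0,0.03],0],[[0,0,0.06],0],[[0,0,0.09],0],[[0,0,0.11],0],[[0,0,0.12],0]]}}

```text
clock: 22.83
tool_pos: [0.5504, -0.0493, 0.1865]
orientation: [179.9, 0.3, -12.4]
force: [-0.3, -0.4, -0.5]
opening: 0.0875
gripper_force: 0.0
```

>>> {"fn": "send_rows", "kwargs": {"deltas": [[[0,0,-0.003],0],[[0,0,-0.003],0],[[0,0,-0.003],0],[[0,0,-0.003],0],[[0,0,-0.003],0]], "gripper": 0}}

```text
clock: 23.25
tool_pos: [0.5526, -0.0488, 0.1936]
orientation: [-180.0, -0.1, -12.3]
force: [0.3, -0.1, -0.8]
opening: 0.0598
gripper_force: 0.0
```

>>> {"fn": "send_rows", "kwargs": {"deltas": [[[0,0,0],0],[[0,0,0],0],[[0,0,0],0],[[0,0,0],0],[[0,0,0],0]]}}

```text
clock: 23.67
tool_pos: [0.5521, -0.049, 0.1926]
orientation: [-180.0, -0.0, -12.3]
force: [-0.6, -0.2, 0.4]
opening: 0.0265
gripper_force: 0.0
```

>>> {"fn": "send_rows", "kwargs": {"deltas": [[[0,0,0],0],[[0,0,0],0],[[0,0,0],0],[[0,0,0],0],[[0,0,0],0]]}}

```text
clock: 24.08
tool_pos: [0.5522, -0.0489, 0.1925]
orientation: [-180.0, 0.0, -12.3]
force: [-0.3, 0.0, 0.2]
opening: 0.0138
gripper_force: 30.0
```

```bash
python3 - <<'E'
from h import *
o=ctrl.get_obs();print(o['clock'],o['tool_pos'],o['orientation'],o['opening'],o['gripper_force'],o['force'])
plan([.552,-.049,.33],-12.2,[.5455,.1858,.33],-93)
E
```

```text
24.0833 [ 0.55216514 -0.04888974  0.1924975 ] [-1.79995495e+02  4.09320601e-03 -1.23371617e+01] 0.013844552032794498 29.997561872005463 [-0.2874113   0.00927465  0.1976166 ]
call 0 end shares [-0.0233, -0.0951, -0.0] turn 0.2993
call 1 end shares [-0.0638, -0.0742, -0.0] turn 0.2993
call 2 end shares [-0.0905, -0.0372, -0.0] turn 0.2993
```

>>> {"fn": "send_rows", "kwargs": {"deltas": [[[0,0,-0.012],0],[[0,0,-0.035],0],[[0,0,-0.07],0],[[0,0,-0.105],0],[[0,0,-0.14],0]]}}

```text
clock: 24.5
tool_pos: [0.5514, -0.0491, 0.3058]
orientation: [180.0, 0.1, -12.3]
force: [0.1, 0.3, -4.6]
opening: 0.0139
gripper_force: 30.0
```

>>> {"fn": "send_rows", "kwargs": {"deltas": [[[0,0,-0.03],0],[[0,0,-0.055],0],[[0,0,-0.075],0],[[0,0,-0.088],0],[[0,0,-0.095],0]]}}

```text
clock: 24.92
tool_pos: [0.5521, -0.049, 0.3821]
orientation: [-180.0, -0.1, -12.3]
force: [0.0, -0.0, -3.4]
opening: 0.0141
gripper_force: 30.0
```

>>> {"fn": "send_rows", "kwargs": {"deltas": [[[-0.003,-0.01,0],0.06],[[-0.007,-0.028,0],0.12],[[-0.012,-0.05,0],0.18],[[-0.018,-0.072,0],0.24],[[-0.0233,-0.0951,0],0.3]]}}

```text
clock: 25.33
tool_pos: [0.5495, 0.0299, 0.3795]
orientation: [179.9, 0.1, -39.6]
force: [0.0, -0.9, -4.3]
opening: 0.0135
gripper_force: 30.0
```

>>> {"fn": "send_rows", "kwargs": {"deltas": [[[-0.013,-0.015,0],0.06],[[-0.0255,-0.03,0],0.12],[[-0.038,-0.0445,0],0.18],[[-0.051,-0.0594,0],0.24],[[-0.0638,-0.0742,0],0.3]]}}

```text
clock: 25.75
tool_pos: [0.5478, 0.1083, 0.3794]
orientation: [179.9, 0.0, -66.6]
force: [0.0, 0.8, -4.4]
opening: 0.0137
gripper_force: 30.0
```

>>> {"fn": "send_rows", "kwargs": {"deltas": [[[-0.025,-0.0103,0],0.06],[[-0.048,-0.02,0],0.12],[[-0.068,-0.028,0],0.18],[[-0.082,-0.034,0],0.24],[[-0.0905,-0.0372,0],0.299]]}}

```text
clock: 26.17
tool_pos: [0.546, 0.1872, 0.3791]
orientation: [179.9, -0.1, -93.5]
force: [0.2, -0.5, -4.5]
opening: 0.0138
gripper_force: 30.0
```

```bash
python3 - <<'E'
from h import *
o=ctrl.get_obs();print(o['clock'],o['tool_pos'],o['orientation'],o['opening'],o['joint_pos'].round(1),o['force'])
s=snap('wrist','w15')
y=np.radians(o['orientation'][2]);x=np.array([np.cos(y),np.sin(y),0]);v=np.array([x[1],-x[0],0]);C=o['tool_pos']-[0,0,.1925]
q=proj(s,[C+[0,0,.012]+.04*x,C+[0,0,.012]-.04*x,C+[0,0,.012]-.027*v,C+[0,0,.012]+.027*v]);print('lug exp',q.round(0).tolist())
S=np.array([.5455,.1858,.08]);a=np.radians(87)+np.linspace(0,6.28,9)
q2=proj(s,S+.031*np.c_[np.cos(a),np.sin(a),0*a]);print(q2.round(0).tolist())
im=cv2.cvtColor(s['color'],cv2.COLOR_RGB2BGR)
for u in q: cv2.circle(im,tuple(int(k) for k in u),2,(0,0,255),-1)
for u in q2: cv2.circle(im,tuple(int(k) for k in u),2,(0,255,0),-1)
cv2.imwrite('pics/w15c.png',im[40:300,140:500])
E
```

```text
26.1667 [0.54602818 0.18718977 0.37913283] [ 1.79869710e+02 -6.44519824e-02 -9.34632847e+01] 0.013780838905174 [ 38.3   8.9  -3.8  -0.  -77.5 -41.8] [ 0.17093625 -0.45085223 -4.46594031]
lug exp [[316.0, 145.0], [316.0, 237.0], [284.0, 193.0], [348.0, 193.0]]
[[317.0, 192.0], [335.0, 185.0], [343.0, 167.0], [335.0, 148.0], [316.0, 141.0], [297.0, 149.0], [290.0, 167.0], [298.0, 185.0], [316.0, 192.0]]
```

View pics/w15c.png

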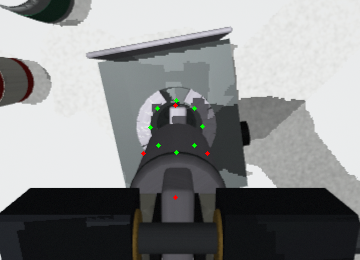

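>>> {"fn": "send_rows", "kwargs": {"deltas": [[[0,0,0.02],0],[[0,0,0.05],0],[[0,0,0.08],0],[[0,0,0.1],0],[[0,0,0.11],0]]}}

```text
clock: 26.63
tool_pos: [0.5451, 0.1849, 0.2891]
orientation: [179.7, -0.2, -93.2]
force: [-0.0, -0.6, -3.8]
opening: 0.0137
gripper_force: 30.0
```

>>> {"fn": "send_rows", "kwargs": {"deltas": [[[0,0,0.004],0],[[0,0,0.006],0],[[0,0,0.006],0],[[0,0,0.006],0],[[0,0,0.006],0]]}}

```text
clock: 27.05
tool_pos: [0.5469, 0.1861, 0.2889]
orientation: [-179.9, 0.1, -93.2]
force: [0.7, 0.5, -3.6]
opening: 0.0138
gripper_force: 30.0
```

```bash
python3 - <<'E'
from h import *
o=ctrl.get_obs();print(o['clock'],o['tool_pos'],o['orientation'],o['force'])
s=snap('wrist','w16')
im=s['color'][90:230,250:390];cv2.imwrite('pics/w16c.png',cv2.resize(im,None,fx=4,fy=4,interpolation=2)[:,:,::-1])
E
```

```text
27.05 [0.54693499 0.18606133 0.28885278] [-1.79917982e+02  5.51892381e-02 -9.32309418e+01] [ 0.74850517  0.50701297 -3.6192192 ]
```

View pics/w16c.png

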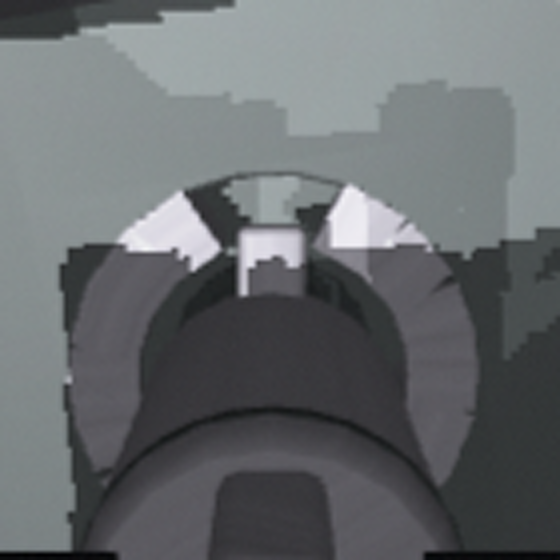

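>>> {"fn": "send_rows", "kwargs": {"deltas": [[[0,0,0.006],0],[[0,0,0.012],0],[[0,0,0.018],0],[[0,0,0.023],0],[[0,0,0.027],0]]}}

```text
clock: 27.52
tool_pos: [0.5463, 0.1858, 0.2653]
orientation: [180.0, -0.0, -93.2]
force: [0.5, -0.3, -4.1]
opening: 0.0137
gripper_force: 30.0
```

>>> {"fn": "send_rows", "kwargs": {"deltas": [[[0,0,0.004],0],[[0,0,0.008],0],[[0,0,0.012],0],[[0,0,0.014],0],[[0,0,0.014],0]]}}

```text
clock: 27.93
tool_pos: [0.5464, 0.1858, 0.2545]
orientation: [180.0, -0.0, -93.3]
force: [0.2, 0.1, -3.8]
opening: 0.0138
gripper_force: 30.0
```

>>> {"fn": "send_rows", "kwargs": {"deltas": [[[0,0,0.003],0],[[0,0,0.006],0],[[0,0,0.009],0],[[0,0,0.012],0],[[0,0,0.014],0]]}}

```text
clock: 28.35
tool_pos: [0.5469, 0.186, 0.2443]
orientation: [-179.9, 0.0, -93.2]
force: [-0.7, 0.4, 4.2]
opening: 0.0139
gripper_force: 30.0
```

>>> {"fn": "send_rows", "kwargs": {"deltas": [[[0,0,0.002],0],[[0,0,0.003],0],[[0,0,0.003],0],[[0,0,0.003],0],[[0,0,0.003],0]]}}

```text
clock: 28.77
tool_pos: [0.5469, 0.186, 0.2419]
orientation: [-179.9, 0.0, -93.2]
force: [-0.9, -0.1, 6.2]
opening: 0.0136
gripper_force: 30.0
```

>>> {"fn": "send_rows", "kwargs": {"deltas": [[[0,0,0.001],0],[[0,0,0.0015],0.03],[[0,0,0.0015],0.07],[[0,0,0.0015],0.11],[[0,0,0.0015],0.15]]}}

```text
clock: 29.18
tool_pos: [0.5472, 0.1861, 0.241]
orientation: [-179.9, 0.1, -106.9]
force: [0.4, -0.6, 5.9]
opening: 0.0139
gripper_force: 30.0
```

```bash
python3 - <<'E'
from h import *
o=ctrl.get_obs();print(o['clock'],o['tool_pos'],o['orientation'],o['force'],o['moment'],o['opening'],o['joint_pos'])
E
```

```text
29.1833 [0.54724114 0.18609351 0.24098533] [-1.79904787e+02  6.13485027e-02 -1.06895223e+02] [ 0.39353559 -0.60243638  5.86086783] [-0.07077151 -0.12418147  0.10560615] 0.013879531789700673 [ 3.81851296e+01  1.36593189e+01 -1.60988261e+01  4.95290366e-02
 -6.01370590e+01 -5.51050265e+01]
```

>>> {"fn": "send_rows", "kwargs": {"deltas": [[[0,0,0],0.06],[[0,0,0],0.12],[[0,0,0],0.18],[[0,0,0],0.24],[[0,0,0],0.3]]}}

```text
clock: 29.6
tool_pos: [0.5473, 0.1861, 0.241]
orientation: [-179.9, 0.1, -134.0]
force: [0.8, -1.4, 5.3]
opening: 0.0138
gripper_force: 30.0
```

>>> {"fn": "send_rows", "kwargs": {"deltas": [[[0,0,0],0.06],[[0,0,0],0.12],[[0,0,0],0.18],[[0,0,0],0.24],[[0,0,0],0.3]]}}

```text
clock: 30.02
tool_pos: [0.5473, 0.186, 0.241]
orientation: [-180.0, 0.1, -161.0]
force: [0.1, -0.9, 4.6]
opening: 0.0139
gripper_force: 30.0
```

>>> {"fn": "send_rows", "kwargs": {"deltas": [[[0,0,0],0.04],[[0,0,0],0.08],[[0,0,0],0.11],[[0,0,0],0.13],[[0,0,0],0.145]]}}

```text
clock: 30.43
tool_pos: [0.5473, 0.186, 0.241]
orientation: [180.0, 0.1, -173.9]
force: [0.7, -0.6, 5.6]
opening: 0.014
gripper_force: 30.0
```

```bash
python3 - <<'E'
from h import *
o=ctrl.get_obs();print(o['clock'],o['tool_pos'],o['orientation'],o['force'],o['moment'],o['opening'])
E
```

```text
30.4333 [0.5473468  0.18602055 0.24104103] [ 1.79988849e+02  1.21529154e-01 -1.73867405e+02] [ 0.66922823 -0.5618921   5.63669505] [-0.35385134 -0.35788678  0.13347979] 0.013966476956723064
```

>>> {"fn": "send_rows", "kwargs": {"deltas": [[[0,0,-0.002],0.005],[[0,0,-0.004],0.005],[[0,0,-0.006],0.005],[[0,0,-0.008],0.005],[[0,0,-0.009],0.005]]}}

```text
clock: 30.85
tool_pos: [0.5469, 0.1859, 0.2477]
orientation: [180.0, 0.1, -174.2]
force: [3.0, -0.7, 1.6]
opening: 0.0136
gripper_force: 30.0
```

>>> {"fn": "send_rows", "kwargs": {"deltas": [[[0,0,-0.001],0],[[0,0,-0.002],0],[[0,0,-0.002],0],[[0,0,-0.002],0],[[0,0,-0.002],0]]}}

```text
clock: 31.27
tool_pos: [0.5466, 0.186, 0.2483]
orientation: [180.0, -0.0, -174.3]
force: [4.6, -0.7, -4.1]
opening: 0.014
gripper_force: 30.0
```

>>> {"fn": "send_rows", "kwargs": {"deltas": [[[0,0,0.001],0],[[0,0,0.001],0],[[0,0,0.001],0],[[0,0,0.001],0],[[0,0,0.001],0]]}}

```text
clock: 31.68
tool_pos: [0.5466, 0.1859, 0.2483]
orientation: [180.0, 0.0, -174.2]
force: [3.9, -0.1, 1.7]
opening: 0.0139
gripper_force: 30.0
```

>>> {"fn": "send_rows", "kwargs": {"deltas": [[[0,0,0],0],[[0,0,0],0],[[0,0,0],0],[[0,0,0],0],[[0,0,0],0]], "gripper": 1}}

```text
clock: 32.1
tool_pos: [0.5462, 0.1858, 0.2479]
orientation: [-180.0, -0.1, -174.3]
force: [-0.1, 0.1, 0.0]
opening: 0.0414
gripper_force: 0.0
```

>>> {"fn": "send_rows", "kwargs": {"deltas": [[[0,0,0],0],[[0,0,-0.01],0],[[0,0,-0.04],0],[[0,0,-0.08],0],[[0,0,-0.11],0]]}}

```text
clock: 32.52
tool_pos: [0.5468, 0.1858, 0.3388]
orientation: [-180.0, 0.1, -174.2]
force: [0.3, -0.2, 0.7]
opening: 0.0751
gripper_force: 0.0
```

```bash
python3 - <<'E'
from h import *
o=ctrl.get_obs();print(o['clock'],o['tool_pos'],o['orientation'],o['force'],o['opening'])
s=snap('wrist','w17');r=ctrl.cut_out(s,'cup_bar')
p=r[0]['pixels'].astype(np.uint8);print(r[0]['conf'],p.sum(),np.array(r[0]['xy'])*[640,400])
S=np.array([.5455,.186,0]);y=np.radians(6.4);x=np.array([np.cos(y),np.sin(y),0]);v=np.array([-x[1],x[0],0])
for f in(.056,.052): print(f,proj(s,[S+[0,0,f+.157]+a*.022*x+b*.007*v for a in(-1,1) for b in(-1,1)]).round(0).tolist())
# dark edge check of bar top face in the grey picture
g=cv2.cvtColor(s['color'],cv2.COLOR_RGB2GRAY);ys,xs=np.nonzero(p);print(xs.min(),xs.max(),ys.min(),ys.max());print(cv2.minAreaRect(np.c_[xs,ys].astype(np.float32)))
E
```

```text
32.5167 [0.54677637 0.18579365 0.33883216] [-1.79993933e+02  6.74885453e-02 -1.74232926e+02] [ 0.3351638  -0.170641    0.69069719] 0.07509620406784787
0.73 4473 [316.096 194.8  ]
0.056 [[305.0, 181.0], [326.0, 181.0], [307.0, 243.0], [327.0, 242.0]]
0.052 [[306.0, 180.0], [326.0, 180.0], [307.0, 240.0], [326.0, 240.0]]
284 351 147 242
((318.7456359863281, 194.28607177734375), (82.8592300415039, 71.69719696044922), 51.95295715332031)
```

```bash
python3 - <<'E'
from h import *
print(ctrl.close_job())
E
```

```text
the job is handed in; nothing more can be done
None
```

Job handed in at about 32.5 s: the cover lies the right way up beside the base, and the cup was stood on the counter, released, retaken and turned 80° clockwise until it held against an upward pull. I did not re-check the bystanders at the end, and I viewed 12 pictures, two over the limit of 10.

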